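Log the morning's care on the push-in buttons

ROBOT

A 6-joint arm with a two-finger parallel gripper is mounted at the origin on the work surface. World frame = base frame: x ahead of the robot, y to its left, z up, the work surface at z = 0. Lengths are in m, angles in rad, forces in N, time in s.
With the tool pointing down it reaches from about 0.325 to 0.9 m from the base axis. Payload 6.1 kg.
Tool frame: the origin (TCP) lies at the centre of the arm's flange, where the gripper is bolted on; the fingertips stand 173 mm ahead of it and the grasp point (between the pads) lies 155 mm ahead of it; z points along the fingers, y is the direction in which the jaws open and shut (so a half turn about z gives the same grasp; the last joint's range is limited). The gripper opens to 85 mm and grips with 20 to 120 N. Pads are 22 mm wide; open, the fingers measure 114 mm over their backs; the gripper's body (76 mm by 85 mm) begins 54 mm behind the grasp point. The pads swing forward as they close: fully open they stand 13 mm farther back than shut.
Start: joints at [1.135, 0.22, 1.526, -0, 1.395, -0.126], TCP at [0.191, 0.595, 0.405] pointing down, gripper open.
Joint ranges: [-2.98, 2.98], [-0.91, 2.08], [0.09, 2.57], [-1.24, 4.39], [0.2, 2.65], [-2.68, 2.68]. Speed limits (rad/s): [2.57, 2.57, 3.01, 3.14, 3.14, 3.14].

INTERFACE

Orientations are given as a rotation vector (axis times angle).
In Python, from bench import robot gives the robot as it stands.
- The arm moves only by the shell command python3 -m creep 'ROWS'. ROWS is JSON, a list of rows, each an object of numbers: "rx", "ry", "rz": the turn, a rotation vector about the tool's x, y, z in degrees; "dx", "dy", "dz": the shift along the tool's x, y, z in cm; "claw": the finger opening in cm, from 0 to 8.54. A call has 1 to 12 rows; each row shifts and turns the commanded pose from where the row before left it, along the tool's axes as they then stand; what a row does not reach is not made up. A row lasts 1/12 s, in which the tool goes at most 41.7 mm and 7.16 degrees, less where a joint would pass 70% of its speed; a pose out of reach is approached as far as the arm can. A call is refused whole if a number of a shift passes 4.17 or a number of a turn 7.16, either way. A call with a gripper value outside its range is refused whole. The fingers move at their own pace and stop on an object; the grip force is fixed at half the most. Time passes only in rows, so rows that do not move let the fingers close. It gives the time, the measured TCP pose, the force and the opening at its end, in the units of the state.
- robot.sense(): the state, without advancing time (a new reading comes with each control period).
- robot.get_image(name): name is "scene" or "top" or "wrist"; returns a dict with "color" (384x512x3 uint8, blue, green, red), "K" (3x3 intrinsics, pixels), "R" (3x3) and "t" (3): a world point X has camera coordinates R X + t. Camera axes: x right, y down, z forward; pixel columns grow to the right and rows downward; lengths in m; the calibration is good to about 2 mm. The wrist camera is an equidistant fisheye: a pixel r from the principal point sees the ray r / f radians off the axis. A picture is of the moment at which its call begins. There is no depth.
- robot.job_done(): hands the job in, once; it reports no verdict.
Trained networks look in the newest picture that a camera, given by its name, has taken for a name from the list of things; names that differ only in an ending like _2 or _b are one class to them, and where a whole thing is asked for, a point or a joint stands for the part that bears it (a point fixed in the world has none). Each returns a list of dicts, best first, with "conf" (0 to 1); they miss things now and then, are a little off and sometimes report something else, mostly with a low value. They report only what shows in the picture. A call takes as long as a camera call. They do not tell look-alikes from the thing itself.
- robot.spot_in(label, camera): "point" ([column, row] in pixels, amid what is visible of it).
- robot.place_of(label, camera): "point" ([column, row] in pixels: a listed point, or the origin of a listed thing).
The state is a dict: "clock": time; "q": joint angles; "joint_velocities": joint speeds; "joint_torque": joint torques, N m; "ee_pos": TCP position; "tcp_rot": TCP orientation; "force": force on the tool from outside, world axes, zero at the start; "wrist_torque": the same for the moment, N m; "grip_width": finger opening in m.
Only numpy, scipy, OpenCV 4.12 (cv2) and the standard library are available. Lean on these libraries where they do the work, as an engineer would, in place of code of your own. Each camera call takes 0.05 s, during which the arm holds its last target. There are 200 camera calls.

TASK

The small pet has been fed, combed and its hideaway washed, so log it: with the fingertips lightly tap in the button on the scoop's mat, then the one on the comb's mat, then the one on the ceramic dome's mat, so that each stays in. Leave the button on the willow ring's mat out, pick nothing up, leave the pucks and everything else standing where they are.

Things in the scene. Friction and masses are not known exactly. Their poses are not given: they have to be found in the camera images.
- scoop_button_top (a point): centre of the top face of the log button on the same cork mat as the acrylic scoop; the button is a plain white cylinder 42 mm across that stands 14 mm proud of its puck when out; its top is then 38 mm above the work surface, and this point goes down with it
- scoop_button (a joint): how far the button beside the acrylic scoop has been pushed in, m: 0 = out, 0.010 = all the way in (hard stop). It goes straight down against a steady resistance of about 2 to 3 N and stays where it is left (no spring back); 0.004 or more counts as tapped in
- scoop_puck: the white puck that carries that button, 64 mm across, 20 mm high, about 190 g, standing loose on the acrylic scoop's cork mat (mat 165 x 120 mm, 4 mm thick, fixed); origin at the centre of its underside, z up. All four pucks look alike: each belongs to the thing lying on the same mat, on the mat's robot-side half; the puck is on the half away from the robot
- scoop_center (a point): clear acrylic scoop: an open trough 50 x 58 mm, 26 mm high, with a flat handle, 103 mm long overall, lying on its mat; point at its middle, 13 mm above its underside (stays where it is)
- comb_button_top (a point): centre of the top face of the log button on the same cork mat as the steel comb; the button is a plain white cylinder 42 mm across that stands 14 mm proud of its puck when out; its top is then 38 mm above the work surface, and this point goes down with it
- comb_button (a joint): how far the button beside the steel comb has been pushed in, m: 0 = out, 0.010 = all the way in (hard stop). It goes straight down against a steady resistance of about 2 to 3 N and stays where it is left (no spring back); 0.004 or more counts as tapped in
- comb_puck: the white puck that carries that button, 64 mm across, 20 mm high, about 190 g, standing loose on the steel comb's cork mat (mat 165 x 120 mm, 4 mm thick, fixed); origin at the centre of its underside, z up. All four pucks look alike: each belongs to the thing lying on the same mat, on the mat's robot-side half; the puck is on the half away from the robot
- comb_center (a point): stainless steel grooming comb, 104 x 32 mm, 5 mm thick, lying flat on its mat; point at its middle, half-way up (stays where it is)
- dome_button_top (a point): centre of the top face of the log button on the same cork mat as the ceramic dome; the button is a plain white cylinder 42 mm across that stands 14 mm proud of its puck when out; its top is then 38 mm above the work surface, and this point goes down with it
- dome_button (a joint): how far the button beside the ceramic dome has been pushed in, m: 0 = out, 0.010 = all the way in (hard stop). It goes straight down against a steady resistance of about 2 to 3 N and stays where it is left (no spring back); 0.004 or more counts as tapped in
- dome_puck: the white puck that carries that button, 64 mm across, 20 mm high, about 190 g, standing loose on the ceramic dome's cork mat (mat 165 x 120 mm, 4 mm thick, fixed); origin at the centre of its underside, z up. All four pucks look alike: each belongs to the thing lying on the same mat, on the mat's robot-side half; the puck is on the half away from the robot
- dome_center (a point): white ceramic hideaway dome, 80 mm across, 64 mm high, with a dark round doorway on one side; point on its axis, 32 mm up (half-way) (stays where it is)
- ring_button_top (a point): centre of the top face of the log button on the same cork mat as the willow ring; the button is a plain white cylinder 42 mm across that stands 14 mm proud of its puck when out; its top is then 38 mm above the work surface, and this point goes down with it
- ring_button (a joint): how far the button beside the willow ring has been pushed in, m: 0 = out, 0.010 = all the way in (hard stop). It goes straight down against a steady resistance of about 2 to 3 N and stays where it is left (no spring back); 0.004 or more counts as tapped in
- ring_puck: the white puck that carries that button, 64 mm across, 20 mm high, about 190 g, standing loose on the willow ring's cork mat (mat 165 x 120 mm, 4 mm thick, fixed); origin at the centre of its underside, z up. All four pucks look alike: each belongs to the thing lying on the same mat, on the mat's robot-side half; the puck is on the half away from the robot
- ring_center (a point): woven willow ring, 80 mm outside, 48 mm inside, 16 mm thick, lying flat; point at its centre, half-way up (stays where it is)
- flap (a joint): hinged top flap of the mint green plastic crate (240 x 200 x 150 mm, fixed) at the robot's right, rad: 0 = shut, grows as it opens; leave shut
- bowl: white ceramic bowl, 100 mm across, 45 mm high, at the robot's left; origin at the centre of its underside; leave alone
- jar: glass jar with a wooden cap, 76 mm across, 110 mm high, far left; origin at the centre of its underside; leave alone
- brush: small hand brush lying beyond the mats; origin at the middle of its underside; leave alone
Things that resemble listed ones, but are neither listed nor needed, are in the scene too. Leave any black or turquoise look-alike of the scoop_puck alone.

How it is judged:
By the outcome, as a careful person would: the job done as asked, in the order asked, and still so for the second after the job is handed in, with the robot touching nothing.
It also fails if it takes over 42 s, if anything falls off the work surface, if the arm or the gripper's body presses on something with over 40 N, if the wrist force passes 120 N, or if a joint passes its speed limit or range.

## Working session

There is one attempt and no reset: what is moved stays moved. The work goes in short steps, Python scripts to look and compute and a shell command to move; the robot and the scene stay as the last step left them, time stands still between calls to the robot, and variables do not carry over. Pictures are saved under pics/ and viewed, about 8 in all and at most 12, crops included, and the job is handed in when it is done.

```bash
mkdir -p pics; cat > h.py <<'E'
import numpy as np, cv2
from bench import robot
from scipy.spatial.transform import Rotation as Ro
def onplane(im,p,z):
    K,R,t=map(np.array,(im["K"],im["R"],im["t"]))
    d=R.T@np.linalg.inv(K)@np.array([p[0],p[1],1.]); c=-R.T@t
    return (c+d*(z-c[2])/d[2])[:2]
E
python3 - <<'E'
from h import *
s=robot.sense();print(s["clock"],s["ee_pos"],s["tcp_rot"],s["force"],s["grip_width"])
print(Ro.from_rotvec(s["tcp_rot"]).as_matrix().round(3))
for c in("top","scene"):
    im=robot.get_image(c);cv2.imwrite(f"pics/{c}1.png",im["color"])
    for l,z in(("scoop_button_top",.038),("scoop_center",.017),("comb_center",.0065),("dome_center",.036),("ring_center",.012)):
        for d in robot.place_of(l,c): print(c,l,np.round(d["point"]),round(d["conf"],2),onplane(im,d["point"],z).round(3))
E
```

```text
0.0 [0.19043333 0.5949854  0.40356163] [-4.84534773e-01 -3.10345985e+00  3.07267781e-03] [-0.19492556  0.34048157  0.64942189] 0.08538466573685717
[[-0.952  0.305 -0.001]
 [ 0.305  0.952 -0.002]
 [ 0.    -0.002 -1.   ]]
top scoop_button_top [160. 223.] 0.62 [0.54 0.29]
top scoop_button_top [163. 182.] 0.56 [0.675 0.29 ]
top scoop_button_top [190. 183.] 0.4 [0.674 0.201]
top scoop_center [153. 246.] 0.93 [0.467 0.314]
top comb_center [278. 232.] 0.67 [ 0.521 -0.095]
top dome_center [208. 240.] 0.73 [0.487 0.134]
top ring_center [346. 251.] 0.76 [ 0.459 -0.316]
scene scoop_button_top [321. 150.] 0.55 [0.675 0.293]
scene scoop_button_top [308. 163.] 0.48 [0.667 0.201]
scene scoop_button_top [291. 139.] 0.45 [0.544 0.284]
scene scoop_center [275. 133.] 0.71 [0.459 0.306]
scene scoop_center [286. 144.] 0.38 [0.529 0.272]
scene scoop_center [279. 172.] 0.16 [0.591 0.119]
scene comb_center [230. 200.] 0.7 [ 0.515 -0.087]
scene dome_center [256. 158.] 0.67 [0.49  0.116]
scene dome_center [302. 110.] 0.47 [0.484 0.485]
scene ring_center [175. 240.] 0.8 [ 0.473 -0.32 ]
```

```bash
python3 -c "
import cv2
a=cv2.imread('pics/top1.png');cv2.imwrite('pics/top1z.png',cv2.resize(a[150:310,90:420],(800,388),interpolation=3))
a=cv2.imread('pics/scene1.png');cv2.imwrite('pics/sc1z.png',cv2.resize(a[80:290,130:410],(800,600),interpolation=3))"
```

```text
(no output)
```

View pics/top1z.png

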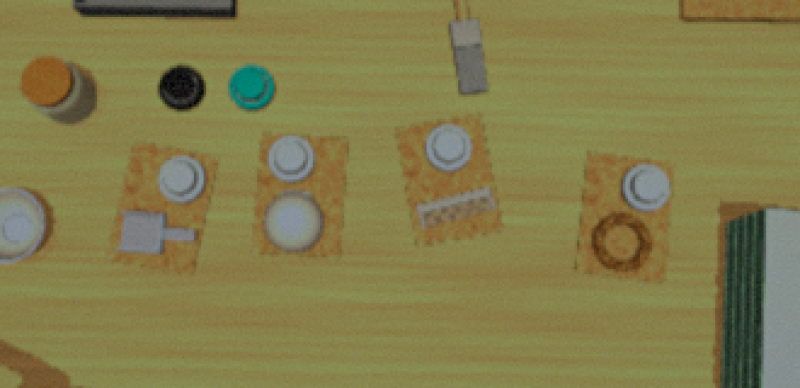

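View pics/sc1z.png

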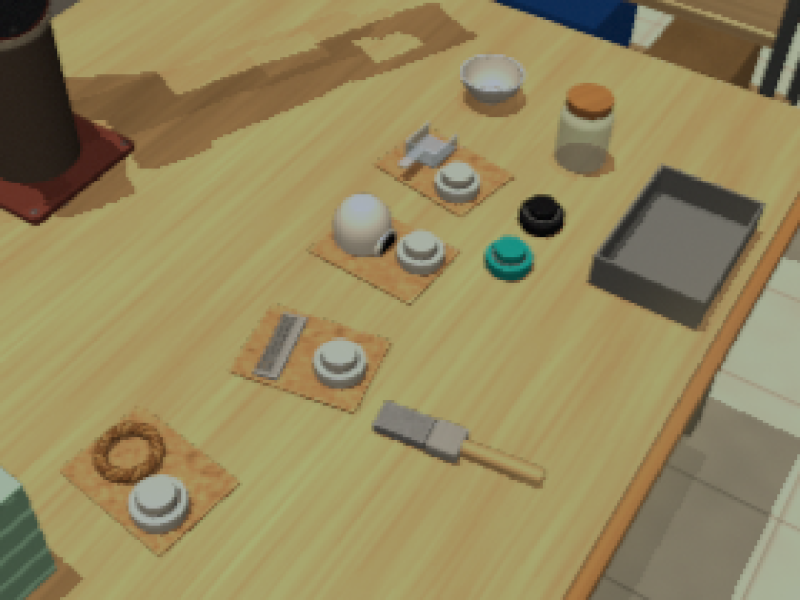

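The picture shows, left to right, the mats of scoop, dome, comb and ring. The button centres in the top image are at about (164,223), (210,214) and (275,210) for scoop, dome and comb. The black and turquoise look-alikes stand off the mats. Next I turn these into positions.

```bash
python3 - <<'E'
from h import *
P={"top":{"scoop":(163.8,222.6),"dome":(209.6,213.9),"comb":(274.8,209.8),"ring":(358,226.5)},"scene":{"scoop":(290.3,140.2),"dome":(277.4,164.7),"comb":(249,203.2),"ring":(185.5,252)}}
for c in P:
    im=robot.get_image(c)
    for k,p in P[c].items(): print(c,k,onplane(im,p,.038).round(3))
s=robot.sense();M=Ro.from_rotvec(s["tcp_rot"]).as_matrix()
print(M.T@(np.array([.54,.283,.27])-s["ee_pos"])*100)
E
```

```text
top scoop [0.54  0.279]
top dome [0.571 0.131]
top comb [ 0.588 -0.082]
top ring [ 0.537 -0.351]
scene scoop [0.546 0.278]
scene dome [0.576 0.13 ]
scene comb [ 0.594 -0.083]
scene ring [ 0.544 -0.348]
[-42.80040008 -19.08184268  13.47484149]
```

```bash
python3 -m creep '[{"dx":-3.5,"dy":-1.6,"dz":0.5,"claw":0},{"dx":-3.5,"dy":-1.6,"dz":0.5,"claw":0},{"dx":-3.5,"dy":-1.6,"dz":0.5,"claw":0},{"dx":-3.5,"dy":-1.6,"dz":0.5,"claw":0},{"dx":-3.5,"dy":-1.6,"dz":0.5,"claw":0},{"dx":-3.5,"dy":-1.6,"dz":0.5,"claw":0},{"dx":-3.5,"dy":-1.6,"dz":0.5,"claw":0},{"dx":-3.5,"dy":-1.6,"dz":1.0,"claw":0},{"dx":-3.5,"dy":-1.6,"dz":1.0,"claw":0},{"dx":-3.5,"dy":-1.6,"dz":1.0,"claw":0},{"dx":-3.5,"dy":-1.6,"dz":1.0,"claw":0},{"dx":-3.5,"dy":-1.6,"dz":1.0,"claw":0}]'
cat >> h.py <<'E'
def wr(im,p,z):
    K,R,t=map(np.array,(im["K"],im["R"],im["t"]))
    v=np.array([(p[0]-K[0,2])/K[0,0],(p[1]-K[1,2])/K[1,1]]);th=np.hypot(*v)
    d=R.T@np.r_[v/max(th,1e-9)*np.sin(th),np.cos(th)];c=-R.T@t
    return (c+d*(z-c[2])/d[2])[:2]
def look(name,target):
    im=robot.get_image("wrist");cv2.imwrite(f"pics/{name}.png",im["color"])
    s=robot.sense();M=Ro.from_rotvec(s["tcp_rot"]).as_matrix();e=np.array(s["ee_pos"])
    tip=e+.173*M[:,2]
    print("clock",s["clock"],"tip",tip.round(4),"F",np.round(s["force"],2),"w",s["grip_width"])
    for d in robot.place_of("scoop_button_top","wrist"):
        w=wr(im,d["point"],.038);print(np.round(d["point"]),round(d["conf"],2),w.round(3))
    print("to go cm (to z .038)",(M.T@(np.r_[target,.038]-tip)*100).round(2))
E
python3 -c "
from h import *
look('w1',(.543,.279))"
```

```text
clock 0.75 tip [0.1906 0.5952 0.2317] F [ 0.74 -0.46 -0.22] w 0.08510667624134634
to go cm (to z .038) [-43.21 -19.38  19.37]schema error: expected keys rx, ry, rz, dx, dy, dz, claw
```

View pics/w1.png

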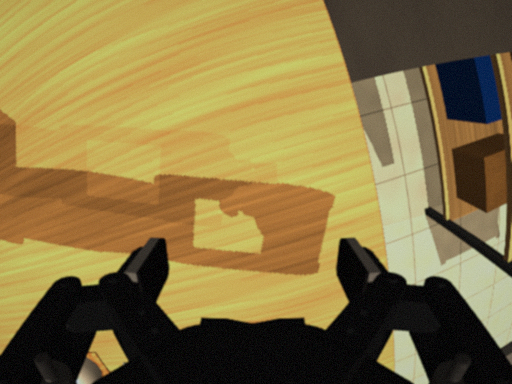

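The wrist image shows only bare table, because the move was refused: every row needs all seven keys. I'll resend it complete.

```bash
python3 -m creep '[{"rx":0,"ry":0,"rz":0,"dx":-3.5,"dy":-1.6,"dz":0.5,"claw":0},{"rx":0,"ry":0,"rz":0,"dx":-3.5,"dy":-1.6,"dz":0.5,"claw":0},{"rx":0,"ry":0,"rz":0,"dx":-3.5,"dy":-1.6,"dz":0.5,"claw":0},{"rx":0,"ry":0,"rz":0,"dx":-3.5,"dy":-1.6,"dz":0.5,"claw":0},{"rx":0,"ry":0,"rz":0,"dx":-3.5,"dy":-1.6,"dz":0.5,"claw":0},{"rx":0,"ry":0,"rz":0,"dx":-3.5,"dy":-1.6,"dz":0.5,"claw":0},{"rx":0,"ry":0,"rz":0,"dx":-3.5,"dy":-1.6,"dz":0.5,"claw":0},{"rx":0,"ry":0,"rz":0,"dx":-3.5,"dy":-1.6,"dz":1.0,"claw":0},{"rx":0,"ry":0,"rz":0,"dx":-3.5,"dy":-1.6,"dz":1.0,"claw":0},{"rx":0,"ry":0,"rz":0,"dx":-3.5,"dy":-1.6,"dz":1.0,"claw":0},{"rx":0,"ry":0,"rz":0,"dx":-3.5,"dy":-1.6,"dz":1.0,"claw":0},{"rx":0,"ry":0,"rz":0,"dx":-3.5,"dy":-1.6,"dz":1.0,"claw":0}]'
python3 -c "
from h import *
look('w2',(.543,.279))"
```

```text
clock: 1.8
ee_pos: [0.5332, 0.2828, 0.3195]
tcp_rot: [0.485, 3.103, 0.001]
force: [-0.3, 1.4, 0.7]
grip_width: 0.0002
clock 1.85 tip [0.5372 0.2773 0.1444] F [ 1.29 -5.03 -0.69] w 3.052867334275647e-05
[255. 199.] 0.78 [0.543 0.283]
to go cm (to z .038) [-0.47  0.37 10.64]
```

View pics/w2.png

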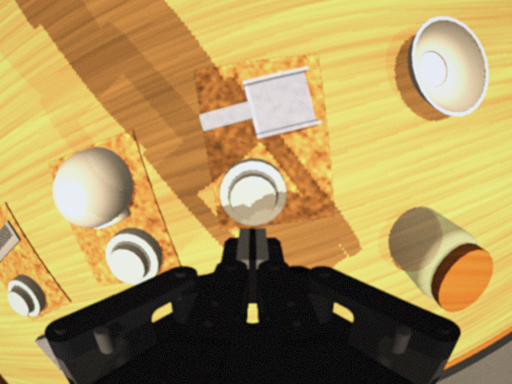

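The wrist view shows the scoop mat with its button at about (255,195), the dome's button at (133,258) and the comb's at (26,298). The wrist estimate agrees with the other cameras to about 4 mm. I'll centre over the scoop button and come down short of it.

```bash
python3 -m creep '[{"rx":0,"ry":0,"rz":0,"dx":-0.4,"dy":0.5,"dz":1.0,"claw":0},{"rx":0,"ry":0,"rz":0,"dx":0,"dy":0,"dz":2.0,"claw":0},{"rx":0,"ry":0,"rz":0,"dx":0,"dy":0,"dz":2.0,"claw":0},{"rx":0,"ry":0,"rz":0,"dx":0,"dy":0,"dz":2.0,"claw":0},{"rx":0,"ry":0,"rz":0,"dx":0,"dy":0,"dz":1.5,"claw":0},{"rx":0,"ry":0,"rz":0,"dx":0,"dy":0,"dz":1.0,"claw":0},{"rx":0,"ry":0,"rz":0,"dx":0,"dy":0,"dz":0,"claw":0},{"rx":0,"ry":0,"rz":0,"dx":0,"dy":0,"dz":0,"claw":0}]'
python3 -c "
from h import *
look('w3',(.543,.281))"
```

```text
clock: 2.57
ee_pos: [0.5368, 0.2888, 0.2244]
tcp_rot: [-0.483, -3.104, 0.0]
force: [1.2, -0.1, 0.8]
grip_width: 0.0
clock 2.6167 tip [0.5375 0.2888 0.0524] F [ 0.01 -0.05  1.5 ] w 0.00021132358971979497
[244. 243.] 0.94 [0.541 0.283]
to go cm (to z .038) [-0.76 -0.58  1.44]
```

View pics/w3.png

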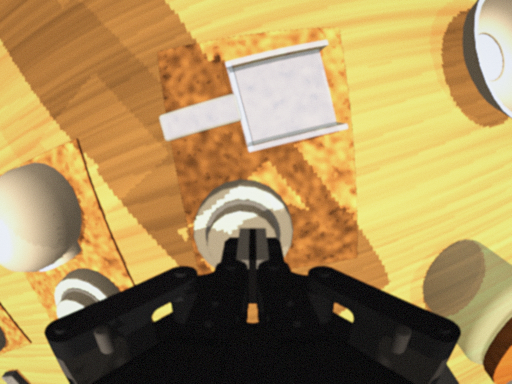

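The fingertips are over the button's edge, at about (252,230), with the button centre near (244,240). The remaining offset is about 8 mm, so I'll correct that and then press.

```bash
python3 -m creep '[{"rx":0,"ry":0,"rz":0,"dx":-0.65,"dy":-0.5,"dz":0,"claw":0},{"rx":0,"ry":0,"rz":0,"dx":0,"dy":0,"dz":0,"claw":0},{"rx":0,"ry":0,"rz":0,"dx":0,"dy":0,"dz":0.6,"claw":0},{"rx":0,"ry":0,"rz":0,"dx":0,"dy":0,"dz":0.6,"claw":0},{"rx":0,"ry":0,"rz":0,"dx":0,"dy":0,"dz":0.3,"claw":0},{"rx":0,"ry":0,"rz":0,"dx":0,"dy":0,"dz":0.2,"claw":0},{"rx":0,"ry":0,"rz":0,"dx":0,"dy":0,"dz":0.2,"claw":0},{"rx":0,"ry":0,"rz":0,"dx":0,"dy":0,"dz":0.2,"claw":0},{"rx":0,"ry":0,"rz":0,"dx":0,"dy":0,"dz":0,"claw":0},{"rx":0,"ry":0,"rz":0,"dx":0,"dy":0,"dz":0,"claw":0}]'
python3 -c "
from h import *
look('w4',(.542,.282))"
```

```text
clock: 3.5
ee_pos: [0.5417, 0.2812, 0.2033]
tcp_rot: [-0.485, -3.103, 0.0]
force: [-0.3, 0.1, 0.0]
grip_width: 0.0001
clock 3.55 tip [0.5415 0.2812 0.0303] F [-0.13 -0.33 -0.03] w 2.0800606191132116e-05
to go cm (to z .038) [-0.02  0.09 -0.77]
```

```bash
for i in 1; do python3 -m creep '[{"rx":0,"ry":0,"rz":0,"dx":0,"dy":0,"dz":0.1,"claw":0}]'; done; python3 -m creep '[{"rx":0,"ry":0,"rz":0,"dx":0,"dy":0,"dz":0,"claw":0}]'
python3 - <<'E'
from h import *
im=robot.get_image("wrist")["color"];cv2.imwrite("pics/w5.png",cv2.resize(im[150:300,150:350],(800,600),interpolation=3))
E
```

```text
clock: 3.68
ee_pos: [0.5418, 0.2813, 0.2027]
tcp_rot: [-0.484, -3.104, 0.0]
force: [-1.2, -1.2, 1.9]
grip_width: -0.0005
clock: 3.77
ee_pos: [0.5419, 0.2812, 0.2026]
tcp_rot: [-0.485, -3.104, -0.0]
force: [-1.0, -0.8, -0.4]
grip_width: -0.0002
```

View pics/w5.png

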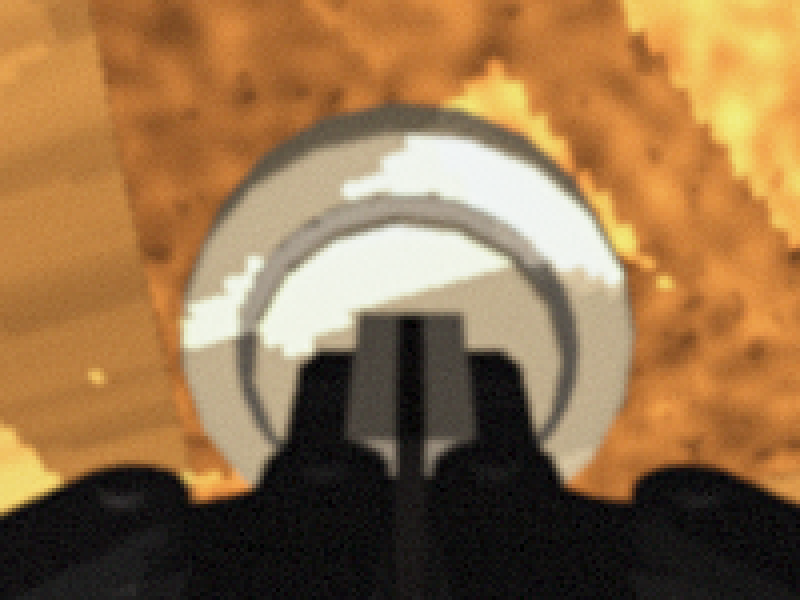

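The fingertips are centred on the button, which now shows only a thin side wall, so it is in. I'll raise and check from above before going on, because the order matters.

```bash
python3 -m creep '[{"rx":0,"ry":0,"rz":0,"dx":0,"dy":0,"dz":-1,"claw":0},{"rx":0,"ry":0,"rz":0,"dx":0,"dy":0,"dz":-2.5,"claw":0},{"rx":0,"ry":0,"rz":0,"dx":0,"dy":0,"dz":-3,"claw":0},{"rx":0,"ry":0,"rz":0,"dx":0,"dy":0,"dz":-3,"claw":0},{"rx":0,"ry":0,"rz":0,"dx":0,"dy":0,"dz":-2,"claw":0},{"rx":0,"ry":0,"rz":0,"dx":0,"dy":0,"dz":0,"claw":0},{"rx":0,"ry":0,"rz":0,"dx":0,"dy":0,"dz":0,"claw":0}]'
python3 - <<'E'
from h import *
look('w6',(.591,-.082))
a=cv2.imread('pics/w6.png')[130:310,50:330]
cv2.imwrite('pics/w6z.png',cv2.resize(a,(800,514),interpolation=3))
E
```

```text
clock: 4.4
ee_pos: [0.5426, 0.2814, 0.3203]
tcp_rot: [0.484, 3.1, 0.003]
force: [-0.3, -1.4, -0.6]
grip_width: -0.0001
clock 4.45 tip [0.5421 0.2812 0.1453] F [ 0.17 -0.41 -0.89] w -9.100654584983198e-05
[253. 183.] 0.91 [0.539 0.284]
to go cm (to z .038) [-15.72 -33.11  10.73]
```

View pics/w6z.png

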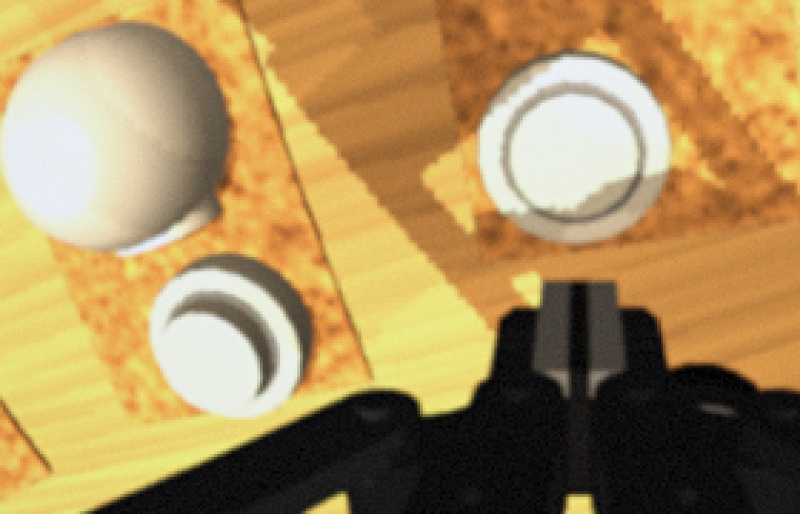

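The scoop button is clearly in: its rim is almost flush, against the dome's tall button at lower left. On to the comb.

```bash
python3 -m creep '[{"rx":0,"ry":0,"rz":0,"dx":-1.6,"dy":-3.3,"dz":0,"claw":0},{"rx":0,"ry":0,"rz":0,"dx":-1.6,"dy":-3.3,"dz":0,"claw":0},{"rx":0,"ry":0,"rz":0,"dx":-1.6,"dy":-3.3,"dz":0,"claw":0},{"rx":0,"ry":0,"rz":0,"dx":-1.6,"dy":-3.3,"dz":0,"claw":0},{"rx":0,"ry":0,"rz":0,"dx":-1.6,"dy":-3.3,"dz":0,"claw":0},{"rx":0,"ry":0,"rz":0,"dx":-1.6,"dy":-3.3,"dz":0,"claw":0},{"rx":0,"ry":0,"rz":0,"dx":-1.6,"dy":-3.3,"dz":1,"claw":0},{"rx":0,"ry":0,"rz":0,"dx":-1.6,"dy":-3.3,"dz":2,"claw":0},{"rx":0,"ry":0,"rz":0,"dx":-1.5,"dy":-3.3,"dz":2,"claw":0},{"rx":0,"ry":0,"rz":0,"dx":-1.4,"dy":-3.3,"dz":2,"claw":0},{"rx":0,"ry":0,"rz":0,"dx":0,"dy":0,"dz":1,"claw":0},{"rx":0,"ry":0,"rz":0,"dx":0,"dy":0,"dz":0,"claw":0}]'
python3 -m creep '[{"rx":0,"ry":0,"rz":0,"dx":0,"dy":0,"dz":0,"claw":0},{"rx":0,"ry":0,"rz":0,"dx":0,"dy":0,"dz":0,"claw":0}]'
python3 -c "
from h import *
look('w7',(.591,-.082))"
```

```text
clock: 5.5
ee_pos: [0.5887, -0.0824, 0.2328]
tcp_rot: [-0.489, -3.094, -0.002]
force: [-0.2, 0.8, 0.2]
grip_width: 0.0001
clock: 5.67
ee_pos: [0.5909, -0.0799, 0.2377]
tcp_rot: [-0.483, -3.104, -0.001]
force: [0.9, 0.6, 0.5]
grip_width: 0.0001
clock 5.7167 tip [ 0.5913 -0.0796  0.0654] F [0.66 0.4  0.06] w -0.0001221336791637594
to go cm (to z .038) [-0.04 -0.23  2.74]
```

View pics/w7.png

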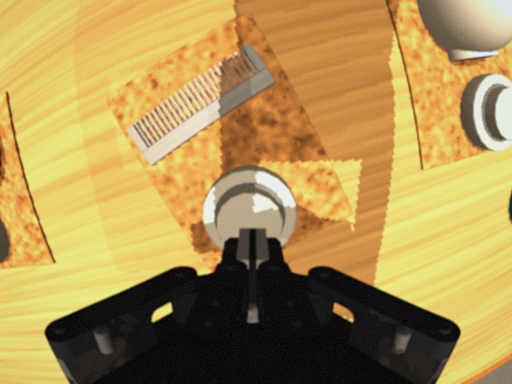

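The fingertips at (252,235) are over the comb's button, centred near (250,220). The comb on the same mat confirms it is the right one. I'll press here by the same amount as before.

```bash
python3 -m creep '[{"rx":0,"ry":0,"rz":0,"dx":0,"dy":-0.1,"dz":1.0,"claw":0},{"rx":0,"ry":0,"rz":0,"dx":0,"dy":0,"dz":0.8,"claw":0},{"rx":0,"ry":0,"rz":0,"dx":0,"dy":0,"dz":0.5,"claw":0},{"rx":0,"ry":0,"rz":0,"dx":0,"dy":0,"dz":0.3,"claw":0},{"rx":0,"ry":0,"rz":0,"dx":0,"dy":0,"dz":0.2,"claw":0},{"rx":0,"ry":0,"rz":0,"dx":0,"dy":0,"dz":0.2,"claw":0},{"rx":0,"ry":0,"rz":0,"dx":0,"dy":0,"dz":0.2,"claw":0},{"rx":0,"ry":0,"rz":0,"dx":0,"dy":0,"dz":0.2,"claw":0},{"rx":0,"ry":0,"rz":0,"dx":0,"dy":0,"dz":0.1,"claw":0},{"rx":0,"ry":0,"rz":0,"dx":0,"dy":0,"dz":0,"claw":0},{"rx":0,"ry":0,"rz":0,"dx":0,"dy":0,"dz":0,"claw":0}]'
python3 -m creep '[{"rx":0,"ry":0,"rz":0,"dx":0,"dy":0,"dz":-1,"claw":0},{"rx":0,"ry":0,"rz":0,"dx":0,"dy":0,"dz":-2.5,"claw":0},{"rx":0,"ry":0,"rz":0,"dx":0,"dy":0,"dz":-3,"claw":0},{"rx":0,"ry":0,"rz":0,"dx":0,"dy":0,"dz":-3,"claw":0},{"rx":0,"ry":0,"rz":0,"dx":0,"dy":0,"dz":-2,"claw":0},{"rx":0,"ry":0,"rz":0,"dx":0,"dy":0,"dz":0,"claw":0},{"rx":0,"ry":0,"rz":0,"dx":0,"dy":0,"dz":0,"claw":0}]'
python3 - <<'E'
from h import *
look('w8',(.574,.132))
a=cv2.imread('pics/w8.png')[80:300,180:512]
cv2.imwrite('pics/w8z.png',cv2.resize(a,(800,530),interpolation=3))
E
```

```text
clock: 6.68
ee_pos: [0.5907, -0.082, 0.2027]
tcp_rot: [0.485, 3.103, -0.0]
force: [0.2, 1.0, 0.1]
grip_width: 0.0002
clock: 7.27
ee_pos: [0.5913, -0.0821, 0.3204]
tcp_rot: [0.484, 3.099, -0.001]
force: [0.8, -0.0, -0.8]
grip_width: 0.0
clock 7.3167 tip [ 0.5908 -0.082   0.1454] F [ 0.    0.25 -0.1 ] w -2.6135279246872302e-05
[497. 187.] 0.86 [0.675 0.187]
to go cm (to z .038) [ 8.14 19.87 10.73]
```

View pics/w8z.png

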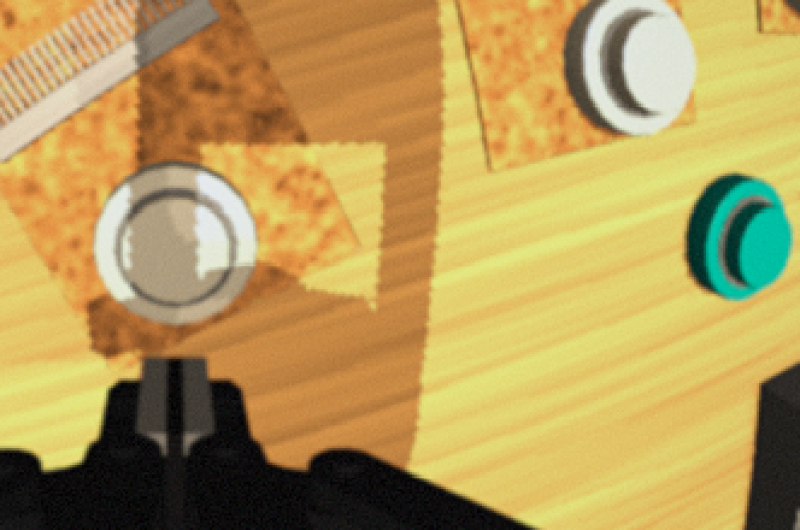

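The comb button is in (nearly flush, at (176,245) in the crop) and the dome's still stands out. Now the dome.

```bash
python3 -m creep '[{"rx":0,"ry":0,"rz":0,"dx":1.2,"dy":3.0,"dz":0,"claw":0},{"rx":0,"ry":0,"rz":0,"dx":1.2,"dy":3.0,"dz":0,"claw":0},{"rx":0,"ry":0,"rz":0,"dx":1.2,"dy":3.0,"dz":0,"claw":0},{"rx":0,"ry":0,"rz":0,"dx":1.2,"dy":3.0,"dz":0,"claw":0},{"rx":0,"ry":0,"rz":0,"dx":1.2,"dy":3.0,"dz":0,"claw":0},{"rx":0,"ry":0,"rz":0,"dx":1.2,"dy":3.0,"dz":0,"claw":0},{"rx":0,"ry":0,"rz":0,"dx":0.9,"dy":1.8,"dz":1,"claw":0},{"rx":0,"ry":0,"rz":0,"dx":0,"dy":0,"dz":2.5,"claw":0},{"rx":0,"ry":0,"rz":0,"dx":0,"dy":0,"dz":2.5,"claw":0},{"rx":0,"ry":0,"rz":0,"dx":0,"dy":0,"dz":2.0,"claw":0},{"rx":0,"ry":0,"rz":0,"dx":0,"dy":0,"dz":0,"claw":0},{"rx":0,"ry":0,"rz":0,"dx":0,"dy":0,"dz":0,"claw":0}]'
python3 -c "
from h import *
look('w9',(.574,.132))"
```

```text
clock: 8.37
ee_pos: [0.5725, 0.1313, 0.2352]
tcp_rot: [-0.484, -3.098, 0.002]
force: [0.9, -0.1, 0.5]
grip_width: 0.0003
clock 8.4167 tip [0.5732 0.1312 0.0641] F [0.12 0.4  0.57] w -0.0001261430049850311
[472. 269.] 0.64 [0.668 0.289]
[449. 111.] 0.63 [0.538 0.276]
to go cm (to z .038) [-0.06  0.1   2.61]
```

View pics/w9.png

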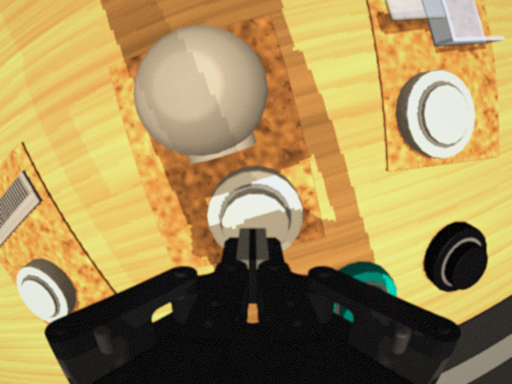

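The fingertips are centred over the dome's button, at about (255,220). I'll press with the same stroke as for the comb.

```bash
python3 -m creep '[{"rx":0,"ry":0,"rz":0,"dx":-0.1,"dy":0.2,"dz":1.0,"claw":0},{"rx":0,"ry":0,"rz":0,"dx":0,"dy":0,"dz":0.8,"claw":0},{"rx":0,"ry":0,"rz":0,"dx":0,"dy":0,"dz":0.5,"claw":0},{"rx":0,"ry":0,"rz":0,"dx":0,"dy":0,"dz":0.3,"claw":0},{"rx":0,"ry":0,"rz":0,"dx":0,"dy":0,"dz":0.2,"claw":0},{"rx":0,"ry":0,"rz":0,"dx":0,"dy":0,"dz":0.2,"claw":0},{"rx":0,"ry":0,"rz":0,"dx":0,"dy":0,"dz":0.2,"claw":0},{"rx":0,"ry":0,"rz":0,"dx":0,"dy":0,"dz":0.2,"claw":0},{"rx":0,"ry":0,"rz":0,"dx":0,"dy":0,"dz":0.1,"claw":0},{"rx":0,"ry":0,"rz":0,"dx":0,"dy":0,"dz":0,"claw":0},{"rx":0,"ry":0,"rz":0,"dx":0,"dy":0,"dz":0,"claw":0}]'
python3 -m creep '[{"rx":0,"ry":0,"rz":0,"dx":0,"dy":0,"dz":-1,"claw":0},{"rx":0,"ry":0,"rz":0,"dx":0,"dy":0,"dz":-2.5,"claw":0},{"rx":0,"ry":0,"rz":0,"dx":0,"dy":0,"dz":-3,"claw":0},{"rx":0,"ry":0,"rz":0,"dx":0,"dy":0,"dz":-3,"claw":0},{"rx":0,"ry":0,"rz":0,"dx":0,"dy":0,"dz":-3,"claw":0},{"rx":0,"ry":0,"rz":0,"dx":0,"dy":0,"dz":-2,"claw":0},{"rx":0,"ry":0,"rz":0,"dx":0,"dy":0,"dz":-1,"claw":0},{"rx":0,"ry":0,"rz":0,"dx":0,"dy":0,"dz":0,"claw":0},{"rx":0,"ry":0,"rz":0,"dx":0,"dy":0,"dz":0,"claw":0}]'
python3 - <<'E'
from h import *
look('w10',(.574,.132))
a=cv2.imread('pics/w10.png');b=robot.get_image('scene')['color'][80:290,130:410]
cv2.imwrite('pics/fin.png',np.hstack([cv2.resize(a,(400,300)),cv2.resize(b,(400,300),interpolation=3)]))
E
```

```text
clock: 9.38
ee_pos: [0.5755, 0.133, 0.2027]
tcp_rot: [0.485, 3.103, 0.0]
force: [-0.2, 0.6, -0.3]
grip_width: 0.0004
clock: 10.13
ee_pos: [0.5753, 0.133, 0.3577]
tcp_rot: [0.485, 3.103, 0.0]
force: [0.1, 0.2, 0.1]
grip_width: 0.0002
clock 10.1833 tip [0.5746 0.1329 0.1834] F [-1.49  0.61 -0.12] w 0.0001005116207233172
[328. 248.] 0.93 [0.675 0.19 ]
[404. 217.] 0.75 [0.669 0.286]
[380. 105.] 0.61 [0.54  0.282]
to go cm (to z .038) [ 0.   -0.09 14.54]
```

View pics/fin.png

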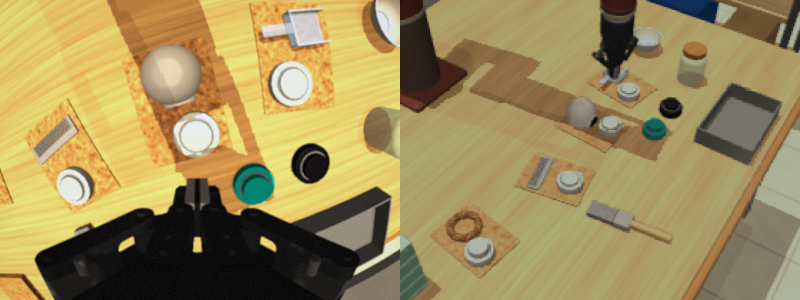

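The overview shows everything in place and the ring's button out. One last close crop of the dome button, beside the others.

```bash
python3 - <<'E'
import cv2
a=cv2.imread('pics/w10.png')[70:280,60:460];cv2.imwrite('pics/w10z.png',cv2.resize(a,(800,420),interpolation=2))
E
```

```text
(no output)
```

View pics/w10z.png

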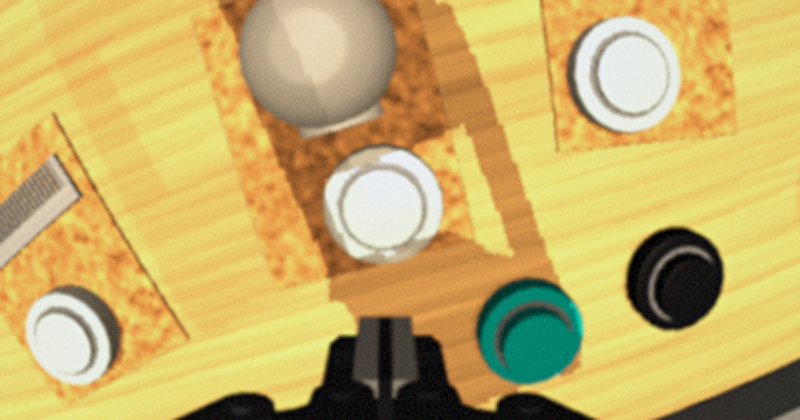

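All three buttons are in: dome (383,205), scoop (628,75) and comb (65,335) each show only a thin wall. Turquoise and black still stand proud and the arm is clear, so I'm handing in.

```bash
python3 -c "
from bench import robot
print(robot.job_done(), robot.sense()['clock'])"
```

```text
the job is handed in; nothing more can be done
the job is handed in; nothing more can be done
```

I tapped in the scoop's, then the comb's, then the dome's button with the closed fingertips. The job was handed in at about 10.2 s of the 42 s allowed.

- **Buttons in:** At the end of each press the fingertips stood about 8 mm below the button's "out" height. In the last close picture all three buttons sit nearly flush in their pucks.
- **Left alone:** The ring's button stands out in the final scene view. The black and turquoise look-alikes and everything else appear where they were. The arm was about 15 cm above the mats and touching nothing.
- **Disagreed or failed:**
  - My first move was refused because its rows lacked some keys; nothing moved.
  - The wrist force never clearly showed the expected 2 to 3 N during the presses, so the result rests on tip height and the pictures.
  - The network did not return the comb's or dome's button in the wrist views, so I aimed those from the top and scene cameras and checked them by eye.

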